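# Reshelve specimen jars in reverse order

### The job

The four capped specimen jars were examined surface layer first, but the archive keeps the deepest first: move them from the grey examination rack into the wooden archive rack, one per pocket, in the reverse order. The jar nearest the brass stud on the examination rack goes into the archive pocket farthest from the archive rack's own stud, the second nearest into the second farthest, and so on. Keep the jars upright, set them down rather than drop them, and leave all four standing on the floors of their pockets.

Things in the scene. Friction and masses are not known exactly. Their poses are not given: they have to be found in the camera images.
- jar_red: specimen jar with a red cap: upright cylinder 36 mm in diameter and 55 mm high, 40 to 85 g; clear below, the red cap (36 mm across) takes the top 18 mm. Origin at the centre of its underside, z up. Starts standing in its nest (nest_red) on the examination rack, underside 15 mm above the table.
- jar_yellow: specimen jar with a yellow cap: upright cylinder 36 mm in diameter and 55 mm high, 40 to 85 g; clear below, the yellow cap (36 mm across) takes the top 18 mm. Origin at the centre of its underside, z up. Starts standing in its nest (nest_yellow) on the examination rack, underside 15 mm above the table.
- jar_green: specimen jar with a green cap: upright cylinder 36 mm in diameter and 55 mm high, 40 to 85 g; clear below, the green cap (36 mm across) takes the top 18 mm. Origin at the centre of its underside, z up. Starts standing in its nest (nest_green) on the examination rack, underside 15 mm above the table.
- jar_blue: specimen jar with a blue cap: upright cylinder 36 mm in diameter and 55 mm high, 40 to 85 g; clear below, the blue cap (36 mm across) takes the top 18 mm. Origin at the centre of its underside, z up. Starts standing in its nest (nest_blue) on the examination rack, underside 15 mm above the table.
- nest_red: fixed white open tray 62 x 54 mm (x, y), 10 mm high, walls and floor 3 mm thick, a red strip along its +x edge; the red-capped jar starts in it, within 5 mm of its centre. Origin at the centre of its underside, 12 mm above the table; axes parallel to the examination rack's. The four nests stand in a row on that rack, 58 mm apart, in any order.
- nest_yellow: fixed white open tray 62 x 54 mm (x, y), 10 mm high, walls and floor 3 mm thick, a yellow strip along its +x edge; the yellow-capped jar starts in it, within 5 mm of its centre. Origin at the centre of its underside, 12 mm above the table; axes parallel to the examination rack's. The four nests stand in a row on that rack, 58 mm apart, in any order.
- nest_green: fixed white open tray 62 x 54 mm (x, y), 10 mm high, walls and floor 3 mm thick, a green strip along its +x edge; the green-capped jar starts in it, within 5 mm of its centre. Origin at the centre of its underside, 12 mm above the table; axes parallel to the examination rack's. The four nests stand in a row on that rack, 58 mm apart, in any order.
- nest_blue: fixed white open tray 62 x 54 mm (x, y), 10 mm high, walls and floor 3 mm thick, a blue strip along its +x edge; the blue-capped jar starts in it, within 5 mm of its centre. Origin at the centre of its underside, 12 mm above the table; axes parallel to the examination rack's. The four nests stand in a row on that rack, 58 mm apart, in any order.
- exam_rack: examination rack, fixed: grey base 90 x 238 mm (x, y), 12 mm high, the four white nests in a row on it at y = -87, -29, 29, 87 mm. A brass stud (16 mm across, top 26 mm above the table) stands at its +y end, at y = 132 mm. Origin: centre of the row, on the table; z up, y along the row towards the stud. On the left or right half of the table.
- archive_rack: archive rack, fixed, of wood: 72 x 238 mm (x, y), four empty pockets in a row, centred at x = 0, y = -87, -29, 29, 87 mm, each 60 x 52 mm; floor 12 mm above the table, 6 mm thick walls up to 22 mm. A brass stud (16 mm across, top at 26 mm) stands at its +y end, at y = 132 mm. Origin: centre of the row, on the table; z up, y along the row towards the stud.
There are look-alikes about, which are no part of the job. What is shaped like the jar_green but black is not meant.

How it is judged:
By the outcome, as a careful person would: the job done as asked, in the order asked, and still so for the second after the job is handed in, with the robot touching nothing.
It also fails if it takes over 115 s, if anything falls off the work surface, if the arm or the gripper's body presses on something with over 40 N, if the wrist force passes 120 N, or if a joint passes its speed limit or range.

### The arm

A 7-joint arm with a two-finger parallel gripper is mounted at the origin on the work surface. World frame = base frame: x ahead of the robot, y to its left, z up, the work surface at z = 0. Lengths are in mm, angles in rad, forces in N, time in s.
With the tool pointing down it reaches from about 425 to 1025 mm from the base axis. Payload 9.4 kg.
Tool frame: the origin (TCP) lies midway between the tips of the shut fingers; the grasp point (between the pads) lies 19 mm behind it; z points along the fingers, y is the line along which they close (so a half turn about z gives the same grasp; the last joint's range is limited). The gripper opens to 85 mm and grips with 20 to 120 N. Pads are 22 mm wide; open, the fingers measure 114 mm over their backs; the gripper's body (76 mm by 85 mm) begins 54 mm behind the grasp point. The pads swing forward as they close: fully open they stand 13 mm farther back than shut.
Start: joints at [-1.416, 0.599, -0.003, 1.599, 0.002, 0.943, -0.08], TCP at [166.558, 705.608, 231.275] pointing down, gripper open.
Joint ranges: [-2.57, 2.57], [-0.35, 1.97], [-1.29, 1.29], [0.11, 2.56], [-1.05, 4.19], [0.11, 1.86], [-2.63, 2.63]. Speed limits (rad/s): [2.22, 2.22, 3.01, 3.01, 3.14, 3.14, 3.14].

### API

Orientations are given as [roll, pitch, yaw] about the fixed x, y, z axes, in that order (R = Rz(yaw) Ry(pitch) Rx(roll)).
In Python, from workcell import env gives the robot as it stands.
- The arm moves only by the tool servo_tool, never from a script. Its argument "commands" is a list of rows, each a list of 6 numbers: the shift along the world's x, y, z as a fraction of full scale, then the turn, a rotation vector about the world's x, y, z as a fraction of full scale. In form: [[dx, dy, dz, rx, ry, rz], ...]. A call has 1 to 20 rows; each row is the pose to reach, as a shift and turn from the pose commanded when the call began; what a row does not reach only later rows make up. Full scale, the value 1, is 0.15 m for a shift and 30 degrees for a turn. A row lasts 1/8 s, in which the tool goes at most 62.5 mm and 10.7 degrees, less where a joint would pass 70% of its speed; a pose out of reach is approached as far as the arm can. A call with a number of a shift or a turn outside -1 to 1 is refused whole. A call with a gripper value outside its range is refused whole. "jaw" is the opening, from 0 (shut) to 1 (fully open), set as the call begins (left out, the last holds). The fingers move at their own pace and stop on an object; "grip_force" is the grip in N (left out, the last holds). Time passes only in rows, so rows that repeat a pose let the fingers close. It gives the time, the measured TCP pose, the force, the opening and the grip force at its end, in the units of the state.
- env.state(): the state, without advancing time (a new reading comes with each control period).
- env.capture(name): name is "scene" or "top" or "wrist"; returns a dict with "image" (420x560x3 uint8, blue, green, red), "range_z" (420x560 float32, mm along the optical axis (not along the pixel's ray), 0 where there is no reading), "intrinsics" (3x3 intrinsics, pixels), "T" (4x4, takes a point from camera to world coordinates). Camera axes: x right, y down, z forward; pixel columns grow to the right and rows downward; lengths in mm; the calibration is good to about 2 mm. A picture is of the moment at which its call begins.
- env.hand_in(): hands the job in; it is judged then, once.
The state is a dict: "time": time; "joint_pos": joint angles; "dq": joint speeds; "tau": joint torques, N m; "eef_pos": TCP position; "orientation": TCP orientation; "ft_force": force on the tool from outside, world axes, zero at the start; "wrist_torque": the same for the moment, N m; "finger_gap": finger opening in mm; "gripper_force": force on a finger pad.
Only numpy, scipy, OpenCV 4.12 (cv2) and the standard library are available. Lean on these libraries where they do the work, as an engineer would, in place of code of your own. Each camera call takes 0.05 s, during which the arm holds its last target. There are 200 camera calls.

## Working session

There is one attempt and no reset: what is moved stays moved. The work goes in short steps, Python scripts to look and compute and a tool call to move; the robot and the scene stay as the last step left them, time stands still between calls to the robot, and variables do not carry over. Pictures are saved under pics/ and viewed, at most 14 in all, crops included, and the job is handed in when it is done.

Besides the shell and the picture viewer there is one more tool, called after "Call:" by a JSON object that holds its "method" and its "body", one argument or row to a line. servo_tool: Moves the arm, as the interface text tells. Its arguments: {"type":"object","properties":{"commands":{"type":"array","items":{"type":"array","items":{"type":"number","minimum":-1,"maximum":1}}},"jaw":{"type":"number"},"grip_force":{"type":"number"}},"required":["commands"]}

```bash
mkdir -p pics
cat > h.py <<'E'
import numpy as np, cv2
from workcell import env
def cap(n,name=None):
    c=env.capture(n)
    if name: cv2.imwrite('pics/'+name,c['image'])
    K=c['intrinsics'];z=c['range_z'].astype(float)
    v,u=np.mgrid[:z.shape[0],:z.shape[1]]
    P=np.stack([(u-K[0,2])/K[0,0]*z,(v-K[1,2])/K[1,1]*z,z],-1)
    W=P@c['T'][:3,:3].T+c['T'][:3,3]
    W[z==0]=np.nan
    return c,W
E
python3 - <<'E'
from h import *
for n in('top','scene'):
    c,W=cap(n,n+'0.png'); np.savez(n+'0.npz',W=W,im=c['image'])
    print(n,c['T'].round(2),c['intrinsics'][0,0])
print(env.state())
E
```

```text
top [[ 2.0000e-02 -9.9000e-01  1.1000e-01  4.2120e+02]
 [-1.0000e+00 -3.0000e-02 -2.0000e-02  3.2500e+00]
 [ 3.0000e-02 -1.1000e-01 -9.9000e-01  9.4918e+02]
 [ 0.0000e+00  0.0000e+00  0.0000e+00  1.0000e+00]] 420.10117860601775
scene [[ 2.90000e-01  7.60000e-01 -5.80000e-01  1.16894e+03]
 [ 9.60000e-01 -2.30000e-01  1.80000e-01 -2.19560e+02]
 [ 0.00000e+00 -6.10000e-01 -7.90000e-01  9.57950e+02]
 [ 0.00000e+00  0.00000e+00  0.00000e+00  1.00000e+00]] 491.9102441067771
{'time': 0.1, 'joint_pos': array([-1.4157332 ,  0.60005822, -0.00257436,  1.6000418 ,  0.00182071,
        0.94289048, -0.07977474]), 'dq': array([ 3.13180726e-05, -2.47937062e-03, -8.69077548e-04, -1.97444655e-03,
        9.68581252e-04,  3.26966209e-04,  1.09842642e-03]), 'tau': array([ 5.28027071e-03, -7.77999902e+01,  1.56992041e+00, -2.58623278e+01,
        1.26227559e-02,  5.58704007e-03,  2.14121116e-05]), 'eef_pos': array([166.43107475, 705.21280533, 230.49628692]), 'orientation': array([-3.14020301e+00,  1.29370440e-04,  2.90995114e+00]), 'ft_force': array([-0.45666562, -0.92186381,  0.68897735]), 'wrist_torque': array([ 0.05212077, -0.03415341, -0.06434588]), 'gripper_force': 0.0, 'finger_gap': 85.2449089250865}
```

View pics/top0.png

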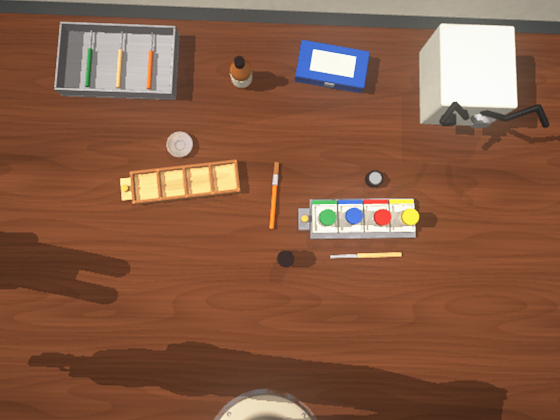

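View pics/scene0.png

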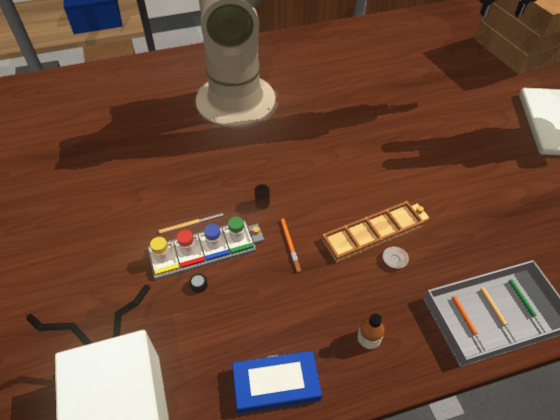

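The top view shows the exam rack at cols 310–415, row 218, with its stud at (305,218). The caps run green (327,217), blue (354,216), red (382,217), yellow (410,217). The archive rack spans cols 130–240, row 182, with its stud at (126,188). Two look-alikes, a black jar at (285,258) and a dark cup at (375,178), are not meant. So green goes in the rightmost pocket (227,178), then blue (201), red (174) and yellow (148).

Run:
```python
from h import *
for n in('top','scene'):
    d=np.load(n+'0.npz');W=d['W'];im=d['im'];hsv=cv2.cvtColor(im,cv2.COLOR_BGR2HSV).astype(int);H,S,V=hsv[...,0],hsv[...,1],hsv[...,2]
    print(n)
    X,Y,Z=W[...,0],W[...,1],W[...,2]
    # caps
    m=(Z>55)&(Z<85)&(X>350)&(X<800)&(Y<250)&(Y>-320)
    k,l,s,c=cv2.connectedComponentsWithStats(m.astype(np.uint8))
    for i in range(1,k):
        if s[i,4]>25:
            q=W[l==i]; t=q[q[:,2]>np.percentile(q[:,2],80)-4]
            (cx,cy),r=cv2.minEnclosingCircle(t[:,:2].astype(np.float32))
            print('cap',c[i].round(),'med',np.median(t,0).round(1),'circ',round(cx,1),round(cy,1),round(r,1),im[l==i].mean(0).round())
    # archive rack
    m=(Z>6)&(Z<40)&(X>350)&(X<800)&(Y<420)&(Y>-320)
    k,l,s,c=cv2.connectedComponentsWithStats(m.astype(np.uint8))
    for i in range(1,k):
        if s[i,4]>60:
            q=W[l==i]
            r=cv2.minAreaRect(q[:,:2].astype(np.float32))
            print('comp',c[i].round(),s[i,4],'rect',np.round(r[0],1),np.round(r[1],1),round(r[2],2),'z',np.percentile(q[:,2],[5,50,95]).round(1))
    m=(Z>22.5)&(Z<32)&(H>17)&(H<30)&(S>100)&(X>350)&(X<800)
    k,l,s,c=cv2.connectedComponentsWithStats(m.astype(np.uint8))
    for i in range(1,k):
        if s[i,4]>8: print('brass',c[i].round(),s[i,4],W[l==i].mean(0).round(1))
```

```text
top
cap [354. 215.] med [ 504.3 -175.1   69.4] circ 504.7 -175.6 17.9 [223. 135.  96.]
cap [328. 216.] med [ 500.  -119.5   69.3] circ 500.0 -119.7 17.6 [115. 196. 104.]
cap [382. 216.] med [ 503.6 -236.5   69.4] circ 503.3 -236.5 18.1 [ 75.  87. 245.]
cap [410. 216.] med [ 505.4 -295.8   69.3] circ 506.1 -296.0 18.1 [ 81. 234. 247.]
cap [284. 257.] med [414.1 -29.5  56. ] circ 411.7 -30.6 16.0 [46. 50. 65.]
comp [134.  92.] 694 rect [784.  323.6] [ 31.9 191.6] 0.11 z [ 7.1 24.2 39. ]
comp [179. 143.] 405 rect [661.  211.6] [57.8 56.8] 28.12 z [ 6.6 10.4 15.2]
comp [181. 181.] 3775 rect [573.6 206.4] [ 73.  263.6] 8.25 z [ 9.3 12.7 23.4]
comp [274. 194.] 289 rect [552.  -6.] [ 11.6 153.3] 87.5 z [ 6.6  8.9 11.9]
comp [374. 178.] 240 rect [ 594.5 -231.4] [35.5 36.7] 7.04 z [10.8 21.2 24.2]
comp [356. 218.] 3379 rect [ 504.  -191.2] [ 90.2 258.6] 2.14 z [ 9.4 14.7 24.2]
comp [379. 254.] 148 rect [ 423.6 -244.9] [ 8.9 97.9] 1.42 z [6.3 7.9 9.6]
brass [125. 187.] 37 [556.1 324.5  25.4]
brass [304. 218.] 30 [498.9 -73.4  25. ]
scene
cap [235. 224.] med [ 502.8 -118.5   67.9] circ 501.7 -1
[... 206 characters left out ...]
.] med [ 508.8 -295.    68.2] circ 507.9 -294.4 18.8 [ 71. 183. 211.]
comp [261. 202.] 123 rect [423.1 -35.4] [32.9 14. ] 76.25 z [ 7.5 23.  38.2]
comp [374. 230.] 2877 rect [574.6 207.2] [ 77.3 266. ] 8.04 z [ 7.7 11.9 22. ]
comp [290. 245.] 192 rect [554.1  -4.5] [ 11.9 150.6] 86.61 z [ 6.3  7.9 10.5]
comp [205. 250.] 2697 rect [ 506.4 -190.9] [ 94.2 261.1] 2.3 z [ 8.  15.  31.4]
comp [395. 257.] 302 rect [661.  212.7] [56.8 58.5] 59.83 z [ 6.3  9.4 13.8]
comp [461. 285.] 681 rect [774.3 322.8] [ 28.3 192. ] 6.93 z [ 8.2 26.7 38.9]
comp [197. 283.] 254 rect [ 597.4 -231. ] [38.7 36.3] 17.63 z [ 8.3 19.9 23.3]
brass [420. 209.] 20 [558.  324.7  24.3]
brass [255. 229.] 17 [501.6 -72.5  24.4]
```

Call:
{"method": "servo_tool", "body": {
  "commands": [
    [1,-1,0,0,0,-1],
    [1,-1,0,0,0,-1],
    [1,-1,0,0,0,-1],
    [1,-1,0,0,0,-1],
    [1,-1,0,0,0,-1],
    [1,-1,0,0,0,-1]
  ],
  "jaw": 1,
  "grip_force": 30
}}

```text
time: 0.85
eef_pos: [314.9, 557.1, 231.1]
orientation: [-3.141, -0.001, 2.389]
ft_force: [-1.0, 1.1, -0.4]
finger_gap: 85.2
gripper_force: 0.0
```

Call:
{"method": "servo_tool", "body": {
  "commands": [
    [1,-1,0,0,0,-1],
    [1,-1,0,0,0,-1],
    [1,-1,0,0,0,-1],
    [1,-1,0,0,0,-1],
    [1,-1,0,0,0,-1],
    [1,-1,0,0,0,-1]
  ]
}}

```text
time: 1.6
eef_pos: [464.8, 408.0, 230.9]
orientation: [-3.141, -0.001, 1.866]
ft_force: [-0.1, 1.2, -0.2]
finger_gap: 85.3
gripper_force: 0.0
```

Call:
{"method": "servo_tool", "body": {
  "commands": [
    [0.22,-1,0,0,0,-0.48],
    [0.22,-1,0,0,0,-0.48],
    [0.22,-1,0,0,0,-0.48],
    [0.22,-1,0,0,0,-0.48],
    [0.22,-1,0,0,0,-0.48]
  ]
}}

```text
time: 2.22
eef_pos: [498.8, 258.1, 231.2]
orientation: [-3.141, -0.001, 1.615]
ft_force: [-0.6, 0.0, 1.0]
finger_gap: 85.6
gripper_force: 0.0
```

Call:
{"method": "servo_tool", "body": {
  "commands": [
    [0,-1,0,0,0,0],
    [0,-1,0,0,0,0],
    [0,-1,0,0,0,0],
    [0,-1,0,0,0,0],
    [0,-1,0,0,0,0]
  ]
}}

```text
time: 2.85
eef_pos: [499.7, 108.0, 231.2]
orientation: [3.142, -0.001, 1.614]
ft_force: [0.9, 1.1, -0.2]
finger_gap: 85.5
gripper_force: 0.0
```

Call:
{"method": "servo_tool", "body": {
  "commands": [
    [0,-1,-0.2,0,0,0],
    [0,-1,-0.2,0,0,0],
    [0,-1,-0.2,0,0,0],
    [0,-1,-0.2,0,0,0],
    [0,-1,-0.2,0,0,0]
  ]
}}

```text
time: 3.48
eef_pos: [500.1, -42.3, 201.1]
orientation: [-3.142, -0.001, 1.614]
ft_force: [0.1, 0.6, -0.1]
finger_gap: 85.6
gripper_force: 0.0
```

Call:
{"method": "servo_tool", "body": {
  "commands": [
    [0,-0.51,0,0,0,0],
    [0,-0.51,0,0,0,0],
    [0,-0.51,0,0,0,0]
  ]
}}

```text
time: 3.85
eef_pos: [499.9, -120.1, 201.3]
orientation: [3.141, -0.0, 1.611]
ft_force: [0.2, 0.4, -0.0]
finger_gap: 85.3
gripper_force: 0.0
```

Run:
```python
from h import *
c,W=cap('wrist','w0.png'); im=c['image']
X,Y,Z=W[...,0],W[...,1],W[...,2]
m=(Z>60)&(Z<80)
k,l,s,cc=cv2.connectedComponentsWithStats(m.astype(np.uint8))
for i in range(1,k):
    if s[i,4]>300: 
        q=W[l==i];q=q[q[:,2]>np.median(q[:,2])-2];print(cc[i].round(),s[i],np.median(q,0).round(1),np.round(cv2.minEnclosingCircle(q[:,:2].astype(np.float32))[0],1),im[l==i].mean(0).round())
t=cv2.imread('pics/top0.png')[140:280,100:430]
cv2.imwrite('pics/crop.png',cv2.resize(t,None,fx=2.4,fy=2.4))
```

```text
[284. 197.] [ 266  178   37   37 1046] [ 500.7 -116.6   70. ] [ 500.6 -116.9] [115. 210.  95.]
[286. 249.] [270 232  34  35 935] [ 505.3 -172.2   69.9] [ 505.6 -173.1] [230. 146.  98.]
[283. 300.] [267 284  33  33 851] [ 503.9 -233.1   69.9] [ 503.9 -233.9] [ 67.  88. 238.]
[283. 341.] [268 329  31  24 597] [ 506.2 -287.8   70. ] [ 506.3 -292.7] [ 11. 227. 238.]
[456. 402.] [439 379  35  41 653] [ 721.4 -364.6   74.7] [ 721. -368.] [73. 78. 77.]
```

View pics/w0.png

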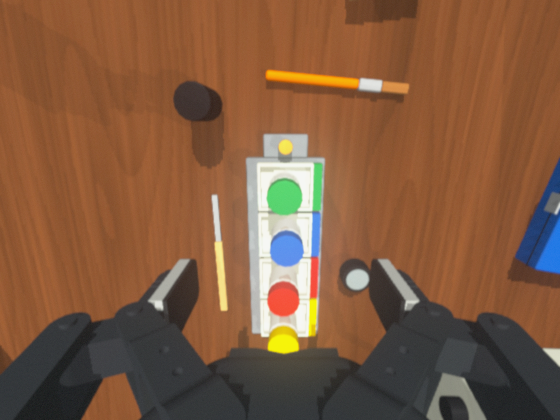

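View pics/crop.png

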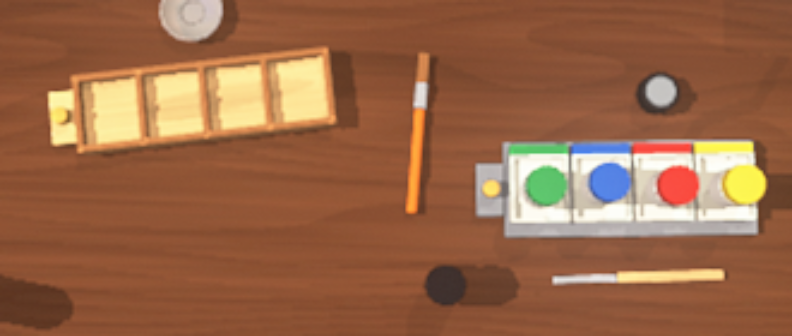

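The wrist view shows the same order: green (284,197), blue (286,249), red (283,300), yellow (283,341), with the stud at (285,147) beside green. The enlarged crop agrees. The black jar at (195,101) and the grey-topped cup at (356,278) are look-alikes. I'm picking green now.

Call:
{"method": "servo_tool", "body": {
  "commands": [
    [0.005,0.01,-0.3,0,0,0],
    [0.005,0.01,-0.6,0,0,0],
    [0.005,0.01,-0.9,0,0,0],
    [0.005,0.01,-0.9,0,0,0]
  ]
}}

```text
time: 4.4
eef_pos: [498.9, -117.0, 64.0]
orientation: [-3.136, -0.002, 1.614]
ft_force: [-0.5, -0.4, 0.1]
finger_gap: 85.5
gripper_force: 0.0
```

Call:
{"method": "servo_tool", "body": {
  "commands": [
    [0,0,-0.11,0,0,0],
    [0,0,-0.215,0,0,0],
    [0,0,-0.215,0,0,0]
  ]
}}

```text
time: 4.78
eef_pos: [500.4, -118.7, 34.1]
orientation: [-3.141, -0.0, 1.612]
ft_force: [-0.4, 0.1, 0.6]
finger_gap: 85.4
gripper_force: 0.0
```

Call:
{"method": "servo_tool", "body": {
  "commands": [
    [0,0,0,0,0,0],
    [0,0,0,0,0,0],
    [0,0,0,0,0,0],
    [0,0,0,0,0,0],
    [0,0,0,0,0,0],
    [0,0,0,0,0,0],
    [0,0,0,0,0,0],
    [0,0,0,0,0,0]
  ],
  "jaw": 0,
  "grip_force": 30
}}

```text
time: 5.78
eef_pos: [500.6, -119.4, 34.6]
orientation: [3.141, 0.0, 1.611]
ft_force: [-0.5, -0.1, 5.9]
finger_gap: 35.2
gripper_force: 29.4
```

Call:
{"method": "servo_tool", "body": {
  "commands": [
    [0,0,0.1,0,0,0],
    [0,0,0.25,0,0,0],
    [0,0,0.45,0,0,0],
    [0,0,0.6,0,0,0],
    [0,0,0.6,0,0,0]
  ]
}}

```text
time: 6.4
eef_pos: [501.1, -119.4, 126.1]
orientation: [3.138, 0.0, 1.611]
ft_force: [-0.3, -0.0, -0.9]
finger_gap: 35.4
gripper_force: 30.1
```

Call:
{"method": "servo_tool", "body": {
  "commands": [
    [0.03,0.08,0,0,0,0.03],
    [0.1,0.25,0,0,0,0.06],
    [0.17,0.45,0,0,0,0.12],
    [0.25,0.65,0,0,0,0.19],
    [0.29,0.75,0,0,0,0.19]
  ]
}}

```text
time: 7.02
eef_pos: [543.9, -4.4, 123.0]
orientation: [-3.14, -0.001, 1.714]
ft_force: [-0.3, -0.8, -1.3]
finger_gap: 35.0
gripper_force: 30.1
```

Call:
{"method": "servo_tool", "body": {
  "commands": [
    [0.08,0.2,0,0,0,0],
    [0.16,0.4,0,0,0,0],
    [0.24,0.6,0,0,0,0],
    [0.28,0.72,0,0,0,0],
    [0.29,0.755,0,0,0,0],
    [0.29,0.755,0,0,0,0],
    [0.29,0.755,0,0,0,0]
  ]
}}

```text
time: 7.9
eef_pos: [587.0, 104.9, 124.1]
orientation: [-3.141, 0.001, 1.709]
ft_force: [0.8, -0.7, -1.5]
finger_gap: 35.3
gripper_force: 30.1
```

Run:
```python
from h import *
c,W=cap('scene','s1.png'); im=c['image']
cv2.imwrite('pics/s1.png',cv2.resize(im[130:300,260:470],None,fx=3,fy=3))
X,Y,Z=W[...,0],W[...,1],W[...,2]
c,W=cap('wrist','w1.png')
X,Y,Z=W[...,0],W[...,1],W[...,2]
m=(Z>6)&(Z<30)&(X>500)&(X<640)&(Y<360)&(Y>60)
r=cv2.minAreaRect(W[m][:,:2].astype(np.float32)); print(r, m.sum())
```

```text
((595.4461669921875, 174.40652465820312), (104.76409912109375, 188.92335510253906), 8.306797981262207) 20848
```

View pics/w1.png

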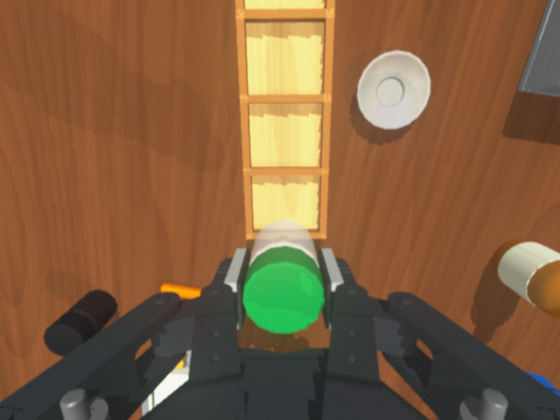

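The wrist view shows all four archive pockets, at rows ~205, 135, 60 and 0, with the held green jar in front at (285,290). I'll check where the computed pocket centre projects in this picture.

Run:
```python
from h import *
c,W=cap('wrist')
K=c['intrinsics'];Ti=np.linalg.inv(c['T'])
for p in [(588.2,108.1,12),(579.9,165.5,12),(571.7,222.9,12),(563.4,280.3,12)]:
    q=Ti[:3,:3]@np.array(p)+Ti[:3,3]; q=K@q; print(p,(q[:2]/q[2]).round())
for u,v in [(285,205),(285,135),(285,60),(285,171),(285,99),(285,235),(250,205),(322,205)]: print(u,v,W[v,u].round(1))
print(c['T'].round(2))
```

```text
(588.2, 108.1, 12) [285. 203.]
(579.9, 165.5, 12) [285. 138.]
(571.7, 222.9, 12) [284.  63.]
(563.4, 280.3, 12) [284. -24.]
285 205 [588.6 106.5  11.4]
285 135 [580.  167.8  12.7]
285 60 [571.9 224.9  11.7]
285 171 [584.  139.   21.7]
285 99 [576.  195.5  21.7]
285 235 [585.4 125.  131.4]
250 205 [557.9 105.3  22. ]
322 205 [620.2 113.9  21.9]
[[ 9.9000e-01  1.3000e-01  4.0000e-02  5.7718e+02]
 [ 1.4000e-01 -9.5000e-01 -2.8000e-01  1.7861e+02]
 [-0.0000e+00  2.9000e-01 -9.6000e-01  2.6698e+02]
 [ 0.0000e+00  0.0000e+00  0.0000e+00  1.0000e+00]]
```

The projections land on the pockets, with green's at (285,203). Lowering.

Call:
{"method": "servo_tool", "body": {
  "commands": [
    [0.005,0.005,-0.2,0,0,0],
    [0.005,0.005,-0.4,0,0,0],
    [0.005,0.005,-0.5,0,0,0],
    [0.005,0.005,-0.56,0,0,0],
    [0.005,0.005,-0.59,0,0,0],
    [0.005,0.005,-0.605,0,0,0],
    [0.005,0.005,-0.612,0,0,0],
    [0.005,0.005,-0.615,0,0,0],
    [0.005,0.005,-0.615,0,0,0]
  ]
}}

```text
time: 9.18
eef_pos: [588.2, 107.2, 32.0]
orientation: [3.141, 0.0, 1.711]
ft_force: [-0.1, 0.1, -1.1]
finger_gap: 35.1
gripper_force: 30.1
```

Call:
{"method": "servo_tool", "body": {
  "commands": [
    [0,0,-0.004,0,0,0],
    [0,0,-0.007,0,0,0],
    [0,0,-0.007,0,0,0]
  ]
}}

```text
time: 9.55
eef_pos: [588.2, 107.2, 31.6]
orientation: [3.141, -0.0, 1.711]
ft_force: [-3.0, -1.0, 9.5]
finger_gap: 35.4
gripper_force: 31.2
```

Call:
{"method": "servo_tool", "body": {
  "commands": [
    [0,0,0,0,0,0],
    [0,0,0,0,0,0],
    [0,0,0,0,0,0],
    [0,0,0,0,0,0],
    [0,0,0,0,0,0],
    [0,0,0,0,0,0]
  ],
  "jaw": 1
}}

```text
time: 10.3
eef_pos: [588.0, 107.1, 30.7]
orientation: [-3.142, 0.0, 1.711]
ft_force: [-0.2, 0.5, 0.4]
finger_gap: 85.7
gripper_force: 0.0
```

Call:
{"method": "servo_tool", "body": {
  "commands": [
    [0,0,0.1,0,0,0],
    [0,0,0.3,0,0,0],
    [0,0,0.6,0,0,0],
    [0,0,0.6,0,0,0]
  ]
}}

```text
time: 10.8
eef_pos: [590.0, 107.3, 124.7]
orientation: [3.135, -0.001, 1.71]
ft_force: [0.0, -0.1, 0.1]
finger_gap: 85.6
gripper_force: 0.0
```

Call:
{"method": "servo_tool", "body": {
  "commands": [
    [-0.275,-0.94,0,0,0,-0.1],
    [-0.275,-0.94,0,0,0,-0.19],
    [-0.275,-0.94,0,0,0,-0.19],
    [-0.275,-0.94,0,0,0,-0.19]
  ]
}}

```text
time: 11.3
eef_pos: [546.1, -35.9, 120.9]
orientation: [-3.141, 0.0, 1.608]
ft_force: [0.4, 0.4, 0.5]
finger_gap: 85.5
gripper_force: 0.0
```

Call:
{"method": "servo_tool", "body": {
  "commands": [
    [-0.275,-0.94,0,0,0,0],
    [-0.275,-0.94,0,0,0,0],
    [-0.275,-0.94,0,0,0,0],
    [-0.275,-0.94,0,0,0,0],
    [-0.275,-0.94,0,0,0,0]
  ]
}}

```text
time: 11.92
eef_pos: [506.4, -173.0, 120.6]
orientation: [3.141, -0.001, 1.613]
ft_force: [-0.3, 0.4, 0.8]
finger_gap: 85.5
gripper_force: 0.0
```

Call:
{"method": "servo_tool", "body": {
  "commands": [
    [0,0,-0.2,0,0,0],
    [0,0,-0.4,0,0,0],
    [0,0,-0.52,0,0,0],
    [0,0,-0.575,0,0,0],
    [0,0,-0.575,0,0,0]
  ]
}}

```text
time: 12.55
eef_pos: [505.8, -173.9, 34.2]
orientation: [-3.141, -0.0, 1.613]
ft_force: [-0.1, 1.0, 0.2]
finger_gap: 85.1
gripper_force: 0.0
```

Call:
{"method": "servo_tool", "body": {
  "commands": [
    [0,0,0,0,0,0],
    [0,0,0,0,0,0],
    [0,0,0,0,0,0],
    [0,0,0,0,0,0],
    [0,0,0,0,0,0],
    [0,0,0,0,0,0],
    [0,0,0,0,0,0],
    [0,0,0,0,0,0]
  ],
  "jaw": 0
}}

```text
time: 13.55
eef_pos: [505.9, -174.9, 35.1]
orientation: [3.141, 0.0, 1.611]
ft_force: [-0.5, 1.2, 5.0]
finger_gap: 35.6
gripper_force: 29.5
```

Call:
{"method": "servo_tool", "body": {
  "commands": [
    [0,0,0.1,0,0,0],
    [0,0,0.25,0,0,0],
    [0,0,0.45,0,0,0],
    [0,0,0.6,0,0,0],
    [0,0,0.6,0,0,0]
  ]
}}

```text
time: 14.18
eef_pos: [506.4, -175.1, 126.8]
orientation: [3.138, 0.001, 1.611]
ft_force: [0.2, -0.2, -0.0]
finger_gap: 35.0
gripper_force: 30.1
```

Run:
```python
from h import *
c,W=cap('scene','s2.png'); im=c['image']
cv2.imwrite('pics/s2.png',cv2.resize(im[130:330,120:470],None,fx=2.2,fy=2.2))
```

```text
(no output)
```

View pics/s2.png

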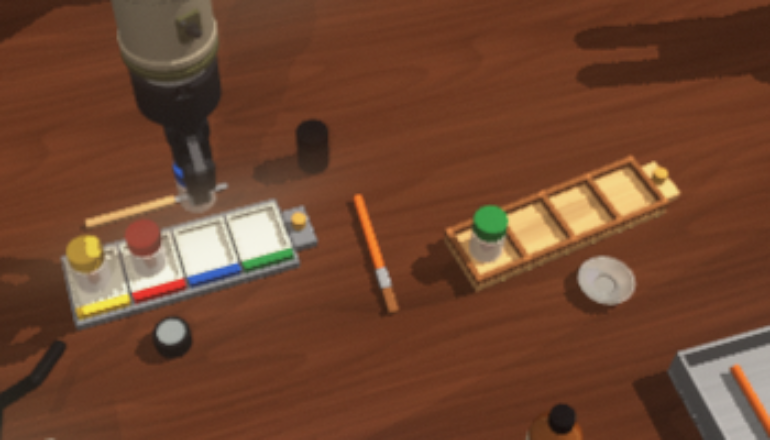

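Green stands upright in its pocket at (490,235), and the blue jar is held at (195,185). Carrying blue to the second pocket.

Call:
{"method": "servo_tool", "body": {
  "commands": [
    [0.02,0.08,0,0,0,0.04],
    [0.055,0.25,0,0,0,0.1],
    [0.11,0.5,0,0,0,0.19],
    [0.165,0.755,0,0,0,0.19]
  ]
}}

```text
time: 14.72
eef_pos: [530.1, -59.9, 123.6]
orientation: [-3.14, -0.0, 1.712]
ft_force: [-0.8, 0.6, -1.3]
finger_gap: 35.0
gripper_force: 30.1
```

Call:
{"method": "servo_tool", "body": {
  "commands": [
    [0.055,0.25,0,0,0,0],
    [0.11,0.5,0,0,0,0],
    [0.165,0.755,0,0,0,0]
  ]
}}

```text
time: 15.1
eef_pos: [554.6, 53.7, 123.5]
orientation: [-3.14, -0.0, 1.712]
ft_force: [-0.5, 0.2, -0.5]
finger_gap: 35.6
gripper_force: 30.1
```

Call:
{"method": "servo_tool", "body": {
  "commands": [
    [0.055,0.25,0,0,0,0],
    [0.11,0.5,0,0,0,0],
    [0.145,0.66,0,0,0,0],
    [0.16,0.73,0,0,0,0],
    [0.165,0.757,0,0,0,0],
    [0.165,0.757,0,0,0,0],
    [0.165,0.757,0,0,0,0]
  ]
}}

```text
time: 15.98
eef_pos: [579.7, 163.9, 124.5]
orientation: [-3.141, 0.0, 1.709]
ft_force: [-0.6, 0.5, -0.3]
finger_gap: 35.2
gripper_force: 30.1
```

Call:
{"method": "servo_tool", "body": {
  "commands": [
    [0,0,-0.2,0,0,0],
    [0,0,-0.4,0,0,0],
    [0,0,-0.5,0,0,0],
    [0,0,-0.56,0,0,0],
    [0,0,-0.59,0,0,0],
    [0,0,-0.605,0,0,0],
    [0,0,-0.613,0,0,0],
    [0,0,-0.618,0,0,0],
    [0,0,-0.618,0,0,0]
  ]
}}

```text
time: 17.1
eef_pos: [580.0, 165.3, 32.2]
orientation: [3.141, -0.0, 1.711]
ft_force: [-0.4, -0.3, 3.4]
finger_gap: 35.3
gripper_force: 30.3
```

Call:
{"method": "servo_tool", "body": {
  "commands": [
    [0,0,0,0,0,0],
    [0,0,0,0,0,0],
    [0,0,0,0,0,0],
    [0,0,0,0,0,0],
    [0,0,0,0,0,0],
    [0,0,0,0,0,0]
  ],
  "jaw": 1
}}

```text
time: 17.85
eef_pos: [579.8, 165.1, 31.7]
orientation: [-3.142, 0.0, 1.711]
ft_force: [-0.2, -0.5, 0.6]
finger_gap: 85.2
gripper_force: 0.0
```

Call:
{"method": "servo_tool", "body": {
  "commands": [
    [0,0,0.1,0,0,0],
    [0,0,0.3,0,0,0],
    [0,0,0.6,0,0,0],
    [0,0,0.6,0,0,0]
  ]
}}

```text
time: 18.35
eef_pos: [581.7, 165.5, 125.8]
orientation: [3.136, -0.001, 1.711]
ft_force: [-1.2, -0.4, -1.0]
finger_gap: 85.1
gripper_force: 0.0
```

Call:
{"method": "servo_tool", "body": {
  "commands": [
    [-0.168,-0.892,0,0,0,-0.1],
    [-0.168,-0.892,0,0,0,-0.19],
    [-0.168,-0.892,0,0,0,-0.19],
    [-0.168,-0.892,0,0,0,-0.19]
  ]
}}

```text
time: 18.85
eef_pos: [554.5, 30.8, 121.9]
orientation: [-3.141, -0.0, 1.61]
ft_force: [1.0, 0.0, 0.6]
finger_gap: 85.8
gripper_force: 0.0
```

Call:
{"method": "servo_tool", "body": {
  "commands": [
    [-0.168,-0.892,0,0,0,0],
    [-0.168,-0.892,0,0,0,0],
    [-0.168,-0.892,0,0,0,0]
  ]
}}

```text
time: 19.23
eef_pos: [529.1, -105.1, 121.9]
orientation: [3.142, 0.001, 1.608]
ft_force: [0.5, 0.4, 0.3]
finger_gap: 85.5
gripper_force: 0.0
```

Call:
{"method": "servo_tool", "body": {
  "commands": [
    [-0.168,-0.892,0,0,0,0],
    [-0.168,-0.892,0,0,0,0],
    [-0.168,-0.892,0,0,0,0],
    [-0.168,-0.892,0,0,0,0],
    [-0.168,-0.892,0,0,0,0]
  ]
}}

```text
time: 19.85
eef_pos: [505.2, -233.5, 121.5]
orientation: [-3.141, -0.001, 1.615]
ft_force: [0.5, 0.8, -0.4]
finger_gap: 85.4
gripper_force: 0.0
```

Call:
{"method": "servo_tool", "body": {
  "commands": [
    [0,0,-0.2,0,0,0],
    [0,0,-0.4,0,0,0],
    [0,0,-0.52,0,0,0],
    [0,0,-0.582,0,0,0],
    [0,0,-0.582,0,0,0]
  ]
}}

```text
time: 20.48
eef_pos: [504.5, -235.1, 34.2]
orientation: [-3.141, -0.001, 1.613]
ft_force: [0.3, -0.6, 0.5]
finger_gap: 85.5
gripper_force: 0.0
```

Call:
{"method": "servo_tool", "body": {
  "commands": [
    [0,0,0,0,0,0],
    [0,0,0,0,0,0],
    [0,0,0,0,0,0],
    [0,0,0,0,0,0],
    [0,0,0,0,0,0],
    [0,0,0,0,0,0],
    [0,0,0,0,0,0],
    [0,0,0,0,0,0]
  ],
  "jaw": 0
}}

```text
time: 21.48
eef_pos: [504.5, -236.3, 35.1]
orientation: [3.141, 0.0, 1.611]
ft_force: [-0.9, 0.9, 5.6]
finger_gap: 35.3
gripper_force: 29.5
```

Call:
{"method": "servo_tool", "body": {
  "commands": [
    [0,0,0.1,0,0,0],
    [0,0,0.25,0,0,0],
    [0,0,0.45,0,0,0],
    [0,0,0.6,0,0,0],
    [0,0,0.6,0,0,0]
  ]
}}

```text
time: 22.1
eef_pos: [505.0, -236.6, 126.6]
orientation: [3.138, 0.001, 1.611]
ft_force: [0.2, 0.6, -1.4]
finger_gap: 35.3
gripper_force: 30.1
```

Call:
{"method": "servo_tool", "body": {
  "commands": [
    [0.02,0.08,0,0,0,0.04],
    [0.04,0.25,0,0,0,0.1],
    [0.08,0.5,0,0,0,0.19],
    [0.112,0.765,0,0,0,0.19]
  ]
}}

```text
time: 22.6
eef_pos: [520.6, -119.7, 123.4]
orientation: [-3.14, -0.001, 1.712]
ft_force: [0.7, -0.1, -0.3]
finger_gap: 35.1
gripper_force: 30.1
```

Call:
{"method": "servo_tool", "body": {
  "commands": [
    [0.04,0.25,0,0,0,0],
    [0.08,0.5,0,0,0,0],
    [0.112,0.765,0,0,0,0]
  ]
}}

```text
time: 22.98
eef_pos: [537.3, -4.7, 123.4]
orientation: [-3.14, -0.0, 1.712]
ft_force: [0.7, -0.0, -1.0]
finger_gap: 35.5
gripper_force: 30.1
```

Call:
{"method": "servo_tool", "body": {
  "commands": [
    [0.04,0.25,0,0,0,0],
    [0.08,0.5,0,0,0,0],
    [0.112,0.765,0,0,0,0]
  ]
}}

```text
time: 23.35
eef_pos: [553.8, 109.9, 123.3]
orientation: [-3.14, 0.0, 1.712]
ft_force: [0.6, -1.2, -0.5]
finger_gap: 35.2
gripper_force: 30.1
```

Call:
{"method": "servo_tool", "body": {
  "commands": [
    [0.04,0.25,0,0,0,0],
    [0.08,0.5,0,0,0,0],
    [0.1,0.66,0,0,0,0],
    [0.11,0.73,0,0,0,0],
    [0.112,0.765,0,0,0,0],
    [0.112,0.765,0,0,0,0],
    [0.112,0.765,0,0,0,0]
  ]
}}

```text
time: 24.22
eef_pos: [571.5, 221.4, 124.6]
orientation: [-3.142, 0.0, 1.709]
ft_force: [0.0, 0.5, -1.7]
finger_gap: 35.1
gripper_force: 30.1
```

Call:
{"method": "servo_tool", "body": {
  "commands": [
    [0,0,-0.2,0,0,0],
    [0,0,-0.4,0,0,0],
    [0,0,-0.5,0,0,0],
    [0,0,-0.56,0,0,0],
    [0,0,-0.59,0,0,0],
    [0,0,-0.605,0,0,0],
    [0,0,-0.613,0,0,0],
    [0,0,-0.618,0,0,0],
    [0,0,-0.618,0,0,0]
  ]
}}

```text
time: 25.35
eef_pos: [571.6, 222.9, 32.2]
orientation: [3.141, -0.0, 1.711]
ft_force: [-0.9, 0.2, 2.3]
finger_gap: 35.4
gripper_force: 30.4
```

Call:
{"method": "servo_tool", "body": {
  "commands": [
    [0,0,0,0,0,0],
    [0,0,0,0,0,0],
    [0,0,0,0,0,0],
    [0,0,0,0,0,0],
    [0,0,0,0,0,0],
    [0,0,0,0,0,0]
  ],
  "jaw": 1
}}

```text
time: 26.1
eef_pos: [571.4, 222.7, 31.7]
orientation: [-3.142, 0.0, 1.711]
ft_force: [0.3, 0.5, -0.2]
finger_gap: 85.4
gripper_force: 0.0
```

Call:
{"method": "servo_tool", "body": {
  "commands": [
    [0,0,0.1,0,0,0],
    [0,0,0.3,0,0,0],
    [0,0,0.6,0,0,0],
    [0,0,0.6,0,0,0]
  ]
}}

```text
time: 26.6
eef_pos: [573.3, 223.3, 125.8]
orientation: [3.136, -0.002, 1.711]
ft_force: [-0.5, -0.6, -0.6]
finger_gap: 85.3
gripper_force: 0.0
```

Call:
{"method": "servo_tool", "body": {
  "commands": [
    [-0.108,-0.865,0,0,0,-0.1],
    [-0.108,-0.865,0,0,0,-0.19],
    [-0.108,-0.865,0,0,0,-0.19],
    [-0.108,-0.865,0,0,0,-0.19]
  ]
}}

```text
time: 27.1
eef_pos: [555.2, 92.9, 121.9]
orientation: [-3.142, -0.0, 1.61]
ft_force: [0.6, 0.7, 0.5]
finger_gap: 85.6
gripper_force: 0.0
```

Call:
{"method": "servo_tool", "body": {
  "commands": [
    [-0.108,-0.865,0,0,0,0],
    [-0.108,-0.865,0,0,0,0],
    [-0.108,-0.865,0,0,0,0]
  ]
}}

```text
time: 27.48
eef_pos: [538.7, -40.0, 121.9]
orientation: [3.142, 0.001, 1.607]
ft_force: [0.5, 0.5, 0.6]
finger_gap: 85.4
gripper_force: 0.0
```

Call:
{"method": "servo_tool", "body": {
  "commands": [
    [-0.108,-0.865,0,0,0,0],
    [-0.108,-0.865,0,0,0,0],
    [-0.108,-0.865,0,0,0,0]
  ]
}}

```text
time: 27.85
eef_pos: [522.9, -169.6, 121.9]
orientation: [3.141, 0.001, 1.607]
ft_force: [0.5, 1.1, -0.7]
finger_gap: 85.6
gripper_force: 0.0
```

Call:
{"method": "servo_tool", "body": {
  "commands": [
    [-0.108,-0.865,0,0,0,0],
    [-0.108,-0.865,0,0,0,0],
    [-0.108,-0.865,0,0,0,0],
    [-0.108,-0.865,0,0,0,0],
    [-0.108,-0.865,0,0,0,0],
    [-0.108,-0.865,0,0,0,0]
  ]
}}

```text
time: 28.6
eef_pos: [507.4, -294.2, 121.7]
orientation: [-3.142, -0.001, 1.614]
ft_force: [0.1, -1.0, -0.0]
finger_gap: 85.7
gripper_force: 0.0
```

Call:
{"method": "servo_tool", "body": {
  "commands": [
    [0,0,-0.2,0,0,0],
    [0,0,-0.4,0,0,0],
    [0,0,-0.52,0,0,0],
    [0,0,-0.582,0,0,0],
    [0,0,-0.582,0,0,0]
  ]
}}

```text
time: 29.22
eef_pos: [506.6, -296.1, 34.3]
orientation: [-3.141, -0.0, 1.611]
ft_force: [0.3, -0.3, -0.5]
finger_gap: 85.3
gripper_force: 0.0
```

Call:
{"method": "servo_tool", "body": {
  "commands": [
    [0,0,0,0,0,0],
    [0,0,0,0,0,0],
    [0,0,0,0,0,0],
    [0,0,0,0,0,0],
    [0,0,0,0,0,0],
    [0,0,0,0,0,0],
    [0,0,0,0,0,0],
    [0,0,0,0,0,0]
  ],
  "jaw": 0
}}

```text
time: 30.22
eef_pos: [506.9, -296.4, 35.2]
orientation: [3.141, 0.0, 1.611]
ft_force: [0.0, 1.4, 6.5]
finger_gap: 35.0
gripper_force: 29.6
```

Call:
{"method": "servo_tool", "body": {
  "commands": [
    [0,0,0.1,0,0,0],
    [0,0,0.25,0,0,0],
    [0,0,0.45,0,0,0],
    [0,0,0.6,0,0,0],
    [0,0,0.6,0,0,0]
  ]
}}

```text
time: 30.85
eef_pos: [507.5, -296.7, 126.8]
orientation: [3.138, 0.002, 1.611]
ft_force: [0.3, -0.4, 0.5]
finger_gap: 35.4
gripper_force: 30.0
```

Call:
{"method": "servo_tool", "body": {
  "commands": [
    [0.01,0.08,0,0,0,0.04],
    [0.03,0.25,0,0,0,0.1],
    [0.05,0.5,0,0,0,0.19],
    [0.075,0.75,0,0,0,0.19],
    [0.094,0.96,0,0,0,0.19]
  ]
}}

```text
time: 31.48
eef_pos: [520.1, -149.7, 123.4]
orientation: [-3.14, -0.001, 1.713]
ft_force: [0.4, -0.9, -0.9]
finger_gap: 35.3
gripper_force: 30.0
```

Call:
{"method": "servo_tool", "body": {
  "commands": [
    [0.025,0.25,0,0,0,0],
    [0.05,0.5,0,0,0,0],
    [0.075,0.75,0,0,0,0],
    [0.094,0.96,0,0,0,0]
  ]
}}

```text
time: 31.98
eef_pos: [534.0, -5.8, 123.5]
orientation: [-3.14, -0.001, 1.713]
ft_force: [0.8, 0.3, -0.2]
finger_gap: 35.2
gripper_force: 30.0
```

Call:
{"method": "servo_tool", "body": {
  "commands": [
    [0.025,0.25,0,0,0,0],
    [0.05,0.5,0,0,0,0],
    [0.075,0.75,0,0,0,0],
    [0.094,0.96,0,0,0,0]
  ]
}}

```text
time: 32.48
eef_pos: [547.8, 138.1, 123.4]
orientation: [-3.139, 0.0, 1.713]
ft_force: [0.7, 0.1, -0.6]
finger_gap: 35.4
gripper_force: 30.0
```

Call:
{"method": "servo_tool", "body": {
  "commands": [
    [0.025,0.25,0,0,0,0],
    [0.05,0.5,0,0,0,0],
    [0.075,0.75,0,0,0,0],
    [0.085,0.88,0,0,0,0],
    [0.092,0.94,0,0,0,0],
    [0.094,0.962,0,0,0,0],
    [0.094,0.962,0,0,0,0],
    [0.094,0.962,0,0,0,0]
  ]
}}

```text
time: 33.48
eef_pos: [563.2, 278.8, 124.6]
orientation: [-3.142, 0.0, 1.709]
ft_force: [0.0, -1.3, 0.2]
finger_gap: 35.4
gripper_force: 30.0
```

Call:
{"method": "servo_tool", "body": {
  "commands": [
    [0,0,-0.2,0,0,0],
    [0,0,-0.4,0,0,0],
    [0,0,-0.5,0,0,0],
    [0,0,-0.56,0,0,0],
    [0,0,-0.59,0,0,0],
    [0,0,-0.605,0,0,0],
    [0,0,-0.613,0,0,0],
    [0,0,-0.618,0,0,0],
    [0,0,-0.618,0,0,0]
  ]
}}

```text
time: 34.6
eef_pos: [563.2, 280.2, 32.2]
orientation: [3.141, -0.0, 1.711]
ft_force: [-0.5, 0.2, 3.5]
finger_gap: 35.2
gripper_force: 30.3
```

Call:
{"method": "servo_tool", "body": {
  "commands": [
    [0,0,0,0,0,0],
    [0,0,0,0,0,0],
    [0,0,0,0,0,0],
    [0,0,0,0,0,0],
    [0,0,0,0,0,0],
    [0,0,0,0,0,0]
  ],
  "jaw": 1
}}

```text
time: 35.35
eef_pos: [563.0, 280.0, 31.8]
orientation: [-3.142, 0.0, 1.711]
ft_force: [-0.5, -0.5, -0.5]
finger_gap: 85.5
gripper_force: 0.0
```

Call:
{"method": "servo_tool", "body": {
  "commands": [
    [0,0,0.1,0,0,0],
    [0,0,0.3,0,0,0],
    [0,0,0.6,0,0,0],
    [0,0,1,0,0,0],
    [0,0,1,0,0,0]
  ]
}}

```text
time: 35.98
eef_pos: [565.4, 280.6, 187.4]
orientation: [3.134, -0.003, 1.71]
ft_force: [0.5, 0.4, 1.1]
finger_gap: 85.3
gripper_force: 0.0
```

Call:
{"method": "servo_tool", "body": {
  "commands": [
    [-0.5,1,0.2,0,0,0],
    [-0.5,1,0.2,0,0,0],
    [-0.5,1,0.2,0,0,0],
    [-0.5,1,0.2,0,0,0],
    [-0.5,1,0.2,0,0,0]
  ]
}}

```text
time: 36.6
eef_pos: [488.0, 429.2, 211.8]
orientation: [-3.141, 0.001, 1.711]
ft_force: [1.2, -0.0, 0.2]
finger_gap: 85.2
gripper_force: 0.0
```

Run:
```python
from h import *
c,W=cap('scene'); im=c['image']
cv2.imwrite('pics/s3.png',cv2.resize(im[130:330,120:470],None,fx=2.2,fy=2.2))
c,W=cap('top'); im=c['image']
cv2.imwrite('pics/t3.png',cv2.resize(im[130:280,100:430],None,fx=2.4,fy=2.4))
X,Y,Z=W[...,0],W[...,1],W[...,2]
m=(Z>55)&(Z<85)&(X>480)&(X<650)&(Y<320)&(Y>-320)
k,l,s,cc=cv2.connectedComponentsWithStats(m.astype(np.uint8))
for i in range(1,k):
    if s[i,4]>25: print(cc[i].round(),np.median(W[l==i],0).round(1),im[l==i].mean(0).round())
```

```text
[222. 173.] [586.6 106.1  66.1] [103. 191.  96.]
[195. 176.] [578.2 163.1  66.6] [218. 128.  87.]
[168. 179.] [570.  220.7  66.3] [ 57.  72. 231.]
[140. 182.] [561.6 278.1  66.3] [ 78. 231. 242.]
```

View pics/s3.png

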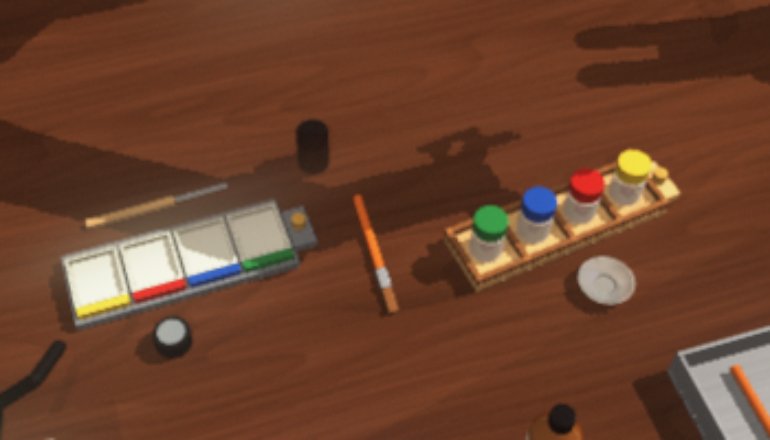

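View pics/t3.png

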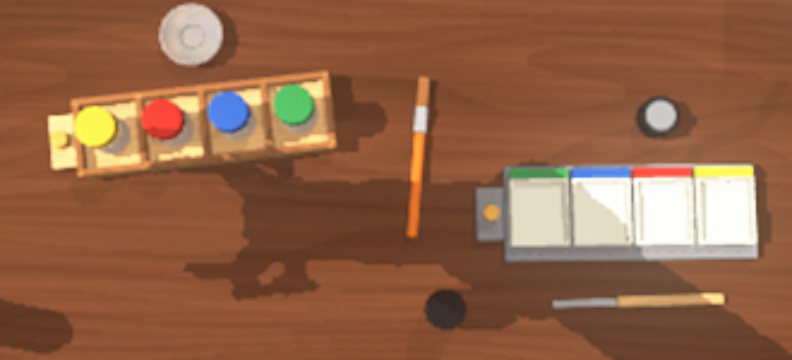

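All four jars stand upright on their pocket floors, with cap tops at about 66–67 mm. Yellow is nearest the archive stud, then red, blue and green. The exam rack is empty and the arm is clear.

```bash
python3 -c "
from h import *
print(env.hand_in())"
```

```text
the job is handed in; nothing more can be done
None
```

The job is handed in at about 37 s of the 115 s limit: all four jars stand upright on their archive pocket floors in reverse order (green farthest from the archive stud, then blue, red, and yellow nearest).

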